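Clip a marker onto the vial rack

ROBOT

A 6-joint arm with a two-finger parallel gripper is mounted at the origin on a cart in front of the work surface, level with it; the furniture and walls round the work are solid. World frame = base frame: x ahead of the robot, y to its left, z up, the work surface at z = 0. Lengths are in mm, angles in rad, forces in N, time in s.
With the tool pointing down it reaches from about 350 to 775 mm from the base axis. Payload 7.3 kg.
Tool frame: the origin (TCP) lies between the finger pads; the fingertips stand bot.tips_ahead ahead of it and the grasp point (between the pads) lies 6 mm ahead of it (bot.tips_ahead is the distance from the TCP to the fingertips, in mm); z points along the fingers, y is the line along which they close (so a half turn about z gives the same grasp; the last joint's range is limited). The gripper opens to 92 mm and grips with 3 to 60 N. Pads are 19 mm wide; open, the fingers measure 130 mm over their backs; the gripper's body (75 mm by 190 mm) begins 47 mm behind the grasp point.
Start: joints at [0.981, 0.342, 1.524, -0, 1.275, -0.146], TCP at [225.409, 474.166, 251.741] pointing down, gripper open.
Joint ranges: [-2.53, 2.53], [-0.77, 2.02], [0.04, 2.7], [-1, 4.14], [0.28, 2.66], [-3.11, 3.11]. Speed limits (rad/s): [2.57, 2.57, 3.14, 3.14, 3.14, 3.14].

INTERFACE

Orientations are given as [roll, pitch, yaw] about the fixed x, y, z axes, in that order (R = Rz(yaw) Ry(pitch) Rx(roll)).
In Python, from plant import bot gives the robot as it stands. The module is installed in compiled form; this text tells all that it offers.
- The arm moves only by the tool step_arm, never from a script. Its argument "targets" is one flat list of numbers, 7 for each row, row after row: the opening, from 0 (shut) to 1 (fully open), then the shift along the tool's x, y, z each as a share of 100 mm, from -1 to 1, then the turn, a rotation vector about the tool's x, y, z each as a share of pi/4 rad, from -1 to 1. A call has 1 to 20 rows; each row is the pose to reach, as a shift and turn from the pose commanded when the call began, along the tool's axes at that moment; what a row does not reach only later rows make up. A row lasts 1/8 s, in which the tool goes at most 62.5 mm and 10.7 degrees, less where a joint would pass 70% of its speed; a pose out of reach is approached as far as the arm can. A call with a number of a shift or a turn outside -1 to 1 is refused whole. A call with a gripper value outside its range is refused whole. The fingers move at their own pace and stop on an object; the grip force is fixed at half the most. Time passes only in rows, so rows that repeat a pose let the fingers close. It gives the time, the measured TCP pose, the force, the opening and the grip force at its end, in the units of the state.
- bot.get_obs(): the state, without advancing time (a new reading comes with each control period).
- bot.capture(name): name is "scene" or "top" or "wrist"; returns (picture, depth): 384x512x3 uint8, blue, green, red; 384x512 float32, mm along the optical axis (not along the pixel's ray), 0 where there is no reading.
- bot.camera_info(name): a dict with "fx", "fy", "cx", "cy" (pixels), "camera_from_world" (4x4, takes a point from world to camera coordinates); the wrist camera has in their place "hand_eye" (4x4, takes a point from camera to tool coordinates, whose origin is the TCP and whose axes are the flange's). Camera axes: x right, y down, z forward; pixel columns grow to the right and rows downward; lengths in mm; the calibration is good to about 2 mm. A picture is of the moment at which its call begins: read the wrist's pose just before it. camera_info takes no time and is no camera call.
- bot.close_job(): hands the job in; it is judged then, once.
The state is a dict: "time": time; "joint_positions": joint angles; "dq": joint speeds; "tau": joint torques, N m; "tool_pos": TCP position; "tcp_rot": TCP orientation; "contact_force": force on the tool from outside, world axes, zero at the start; "moment": the same for the moment, N m; "grip_width": finger opening in mm; "finger_force": force on a finger pad.
Only numpy, scipy, OpenCV 4.12 (cv2) and the standard library are available. Lean on these libraries where they do the work, as an engineer would, in place of code of your own. Each camera call takes 0.05 s, during which the arm holds its last target. There are 200 camera calls.

TASK

Mark the blue-capped vial in the rack as next for the microscope: take the red spring clip off the low clip bar by squeezing its two levers together, and clip it upright over the top edge of the vial rack's upright white back panel, directly behind the blue-capped vial, with its jaws well down over the edge and gripping the panel. Let go of it, and leave the yellow clip and the three vials as they stand.

Things in the scene. Friction and masses are not known exactly. Their poses are not given: they have to be found in the camera images.
- red_clip: Red spring clip like a big clothes peg, 86 mm tall, 24 mm wide, 50 g, standing jaws-down on the clip bar. Origin on its hinge pin; z up (levers), y along the pin and the gripped plate, x the line along which levers and jaws open. Jaws reach 37 mm below the origin; a plate edge seats well 12 mm below the origin (5 mm at the least). The pose is of the -x half, which leans 17 degrees while squeezed.
- red_clip_grip (a point): Where to pinch the red clip along its x: 30 mm above the hinge pin. Two flat levers, 24 mm wide, rise to 49 mm above the pin, leaning apart: 50 mm over their outsides at the top. Squeezed (7 to 10 N works the spring; 25 N is plenty) they stop upright and parallel, 20 mm over their outsides; the jaws then stand 23 mm apart, 45 mm over their outsides.
- red_clip_jaws (a point): Point midway between the red clip's two jaw pads (14 mm tall, 24 mm wide, black rubber), 30 mm below the clip's origin, in the frame of the clip.
- red_clip_half (a joint): Opening of the red clip, rad: 0 when the jaws grip a 5 mm plate (as at the start), 0.6 fully squeezed open, below -0.1 when the jaws are shut on nothing. A spring closes it.
- yellow_clip: The same spring clip in yellow, also on the clip bar, 84 mm from the red one, in either order. To be left alone.
- vial_rack: Fixed rack: grey base 90 x 220 x 22 mm with three wells in a row along y, 70 mm apart, 22 mm to -x of its origin; behind them an upright white panel, 5 mm thick, 210 mm long along y, its middle plane 25 mm to +x, its top edge 100 mm above the worktop. Origin: centre of the underside; x from the vials to the panel, y along the panel, z up.
- panel_edge (a point): Middle of the top edge of the rack's white panel (25 mm to +x and 100 mm above the rack's origin), axes as the rack's.
- vial_blue: Sample vial with a blue cap, 26 mm across, 46 mm tall, standing in one of the three wells, whose floor is 10 mm above the worktop. Origin: centre of the underside. The place on the panel directly behind it is 47 mm from its axis.
- vial_white: Sample vial with a white cap, 24 mm across, 52 mm tall, in another well. Origin: centre of the underside.
- vial_black: Sample vial with a black cap, 28 mm across, 60 mm tall, in another well. Origin: centre of the underside.
- clip_bar: Fixed clip bar on which the two clips are parked: dark foot 60 x 170 x 12 mm with an upright aluminium plate 5 mm thick, 160 mm long along y, top edge 75 mm above the worktop. Origin: centre of the underside; y along the plate, z up.

How it is judged:
By the outcome, as a careful person would: the job done as asked, in the order asked, and still so for the second after the job is handed in, with the robot touching nothing.
It also fails if it takes over 37 s, if anything falls off the work surface, if the arm or the gripper's body presses on something with over 40 N, if the wrist force passes 120 N, or if a joint passes its speed limit or range.

## Working session

There is one attempt and no reset: what is moved stays moved. The work goes in short steps, Python scripts to look and compute and a tool call to move; the robot and the scene stay as the last step left them, time stands still between calls to the robot, and variables do not carry over. Pictures are saved under pics/ and viewed, at most 10 in all, crops included, and the job is handed in when it is done.

Besides the shell and the picture viewer there is one more tool, called as a command line: name --argument value ..., lists and objects as JSON in quotes. step_arm: Moves the arm, as the interface text tells. Shift numbers are shares of 100 mm and turn numbers shares of pi/4 rad, none past 1 either way. Its arguments: {"type":"object","properties":{"targets":{"type":"array"}},"required":["targets"]}

```bash
mkdir -p pics; python3 - <<'E'
from plant import bot
import cv2,numpy as np
print(bot.get_obs(), bot.tips_ahead)
for n in("scene","top"):
    i,d=bot.capture(n); cv2.imwrite(f"pics/{n}0.png",i); np.savez(f"{n}0.npz",i=i,d=d,**{k:np.array(v) for k,v in bot.camera_info(n).items()})
    print(bot.camera_info(n))
a=cv2.imread("pics/scene0.png");b=cv2.imread("pics/top0.png")
print(bot.camera_info("wrist"))
E
```

```text
{'time': 0.0, 'joint_positions': array([ 9.80999808e-01,  3.42711872e-01,  1.52502028e+00,  2.89075845e-06,
        1.27539776e+00, -1.45950130e-01]), 'dq': array([-0.00062121,  0.00180772,  0.0005144 ,  0.00193266,  0.00065862,
        0.00040999]), 'tau': array([-4.01893567e-04, -4.31257474e+01, -2.44214487e+01,  7.16383453e-02,
        5.61140198e-02, -9.95096025e-05]), 'tool_pos': array([225.19068578, 473.84075014, 251.04943008]), 'tcp_rot': array([-3.14007215e+00, -2.26301178e-04,  2.69774525e+00]), 'contact_force': array([ 0.57615204, -0.15485108,  0.87647655]), 'moment': array([0.00851339, 0.01105076, 0.00655746]), 'finger_force': 0.0, 'grip_width': 91.96955554991386} 25.0
{'fx': 381.36230366894813, 'fy': 381.36230366894813, 'cx': 259.73905413036664, 'cy': 186.500427492336, 'camera_from_world': array([[ 5.38360941e-01, -8.42692904e-01,  6.01389354e-03,
        -2.77199925e+02],
       [-5.27291838e-01, -3.42414113e-01, -7.77634807e-01,
         3.26362605e+02],
       [ 6.57366575e-01,  4.15477129e-01, -6.28687475e-01,
         6.37368125e+02],
       [ 0.00000000e+00,  0.0000
[... 279 characters left out ...]
1858e-01, -1.51015779e-02, -1.01882009e-01,
         5.14460400e+02],
       [ 1.02265206e-01, -2.72500462e-02, -9.94383861e-01,
         1.31016728e+03],
       [ 0.00000000e+00,  0.00000000e+00,  0.00000000e+00,
         1.00000000e+00]])}
{'fx': 290.30890784609943, 'fy': 290.30890784609943, 'cx': 258.94311079576727, 'cy': 196.48152910171385, 'hand_eye': array([[ 3.87683244e-04, -9.65097398e-01, -2.61890936e-01,
         7.01813964e+01],
       [ 9.99999919e-01,  4.02767091e-04, -3.91865151e-06,
         9.06812635e-01],
       [ 1.09262931e-04, -2.61890913e-01,  9.65097476e-01,
        -1.32670039e+02],
       [ 0.00000000e+00,  0.00000000e+00,  0.00000000e+00,
         1.00000000e+00]])}
```

View pics/top0.png

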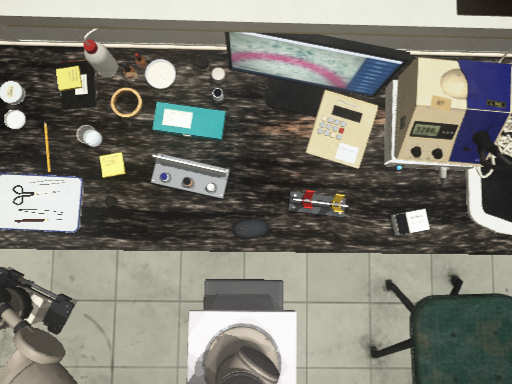

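View pics/scene0.png

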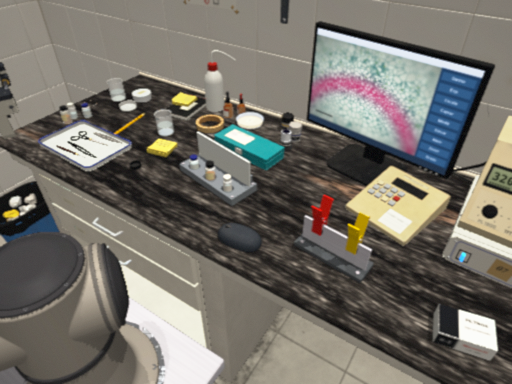

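Top view: red clip at (308,200), yellow at (339,203), blue vial at (165,177), and the panel edge from (153,155) to (228,169). The scene view agrees: red at (322,215), yellow at (357,233), blue vial at (194,160), which is the far-left well.

```bash
cat > h.py <<'E'
import numpy as np,cv2
def cloud(i,d,fx,fy,cx,cy,M):
    v,u=np.mgrid[:i.shape[0],:i.shape[1]]
    P=np.stack([(u-cx)/fx*d,(v-cy)/fy*d,d],-1)
    return (P@M[:3,:3].T+M[:3,3])
def masks(i):
    h=cv2.cvtColor(i,cv2.COLOR_BGR2HSV); H,S,V=[h[...,k].astype(int) for k in range(3)]
    return dict(red=((H<6)|(H>174))&(S>170)&(V>80),yel=(abs(H-25)<6)&(S>170)&(V>80),blue=(abs(H-115)<15)&(S>100),white=(S<60)&(V>110))
E
python3 - <<'E'
from h import *
for n in("top","scene"):
    f=dict(np.load(n+"0.npz")); M=np.linalg.inv(f['camera_from_world'])
    W=cloud(f['i'],f['d'],f['fx'],f['fy'],f['cx'],f['cy'],M); m=masks(f['i'])
    ok=f['d']>0
    def rep(k,s,p):
        print(n,k,len(p),'mean',p.mean(0).round(1),'min',p.min(0).round(1),'max',p.max(0).round(1))
    X,Y,Z=W[...,0],W[...,1],W[...,2]
    bar=ok&(X>280)&(X<500)&(Y>-320)&(Y<-110)
    rack=ok&(X>330)&(X<520)&(Y>0)&(Y<280)
    for k in('red','yel'):
        p=W[m[k]&bar&(Z>40)]; rep(k,0,p)
        t=p[p[:,2]>85]; rep(k+' top',0,t)
    p=W[m['blue']&rack&(Z>30)]; rep('blue',0,p)
    for nm,r,zl,zh in(('panel',rack,70,106),('bar',bar&~m['red']&~m['yel'],50,82)):
        p=W[r&(Z>zl)&(Z<zh)&~m['blue']]; 
        if nm=='panel': 
            p=p[p[:,2]>75]
        rep(nm,0,p)
        vx,vy,x0,y0=cv2.fitLine(p[:,:2].astype(np.float32),cv2.DIST_HUBER,0,.01,.01).ravel()
        s=(p[:,:2]-[x0,y0])@[vx,vy]; r=(p[:,:2]-[x0,y0])@[-vy,vx]
        print('  line dir deg',np.degrees(np.arctan2(vy,vx)).round(2),'ends',s.min(),s.max(),'c',x0,y0,'mid',np.array([x0,y0])+np.array([vx,vy])*(s.min()+s.max())/2,'res',np.percentile(r,[1,10,50,90,99]).round(1),'ztop',np.percentile(p[:,2],98))
    # crops
for n,(a,b,c,e) in dict(top=(140,220,140,360),scene=(120,290,170,390)).items():
    i=cv2.imread(f"pics/{n}0.png")[a:b,c:e]; cv2.imwrite(f"pics/{n}c.png",cv2.resize(i,None,fx=3.5,fy=3.5,interpolation=cv2.INTER_CUBIC))
E
```

```text
top red 108 mean [ 477.3 -177.3  113.9] min [ 449.3 -189.6   64.7] max [ 499.3 -163.7  138.6]
top red top 106 mean [ 477.3 -177.4  114.8] min [ 449.3 -189.6   86.7] max [ 499.3 -163.7  138.6]
top yel 82 mean [ 469.3 -260.2  111.8] min [ 445.1 -272.    86.7] max [ 489.2 -247.3  137.3]
top yel top 82 mean [ 469.3 -260.2  111.8] min [ 445.1 -272.    86.7] max [ 489.2 -247.3  137.3]<stdin>:7: RuntimeWarning: Mean of empty slice.
  ret = um.true_divide(
Traceback (most recent call last):
ValueError: zero-size array to reduction operation minimum which has no identity
```

```bash
python3 - <<'E'
from h import *
for n in("top","scene"):
    f=dict(np.load(n+"0.npz")); M=np.linalg.inv(f['camera_from_world'])
    W=cloud(f['i'],f['d'],f['fx'],f['fy'],f['cx'],f['cy'],M); m=masks(f['i'])
    ok=f['d']>0
    if n=='top': print(W[177,165],W[155,153],W[169,228])
    def rep(k,p):
        if len(p): print(n,k,len(p),'mean',p.mean(0).round(1),'min',p.min(0).round(1),'max',p.max(0).round(1))
    X,Y,Z=W[...,0],W[...,1],W[...,2]
    bar=ok&(X>400)&(X<550)&(Y>-320)&(Y<-110)
    rack=ok&(X>450)&(X<620)&(Y>0)&(Y<280)
    for k in('red','yel'):
        p=W[m[k]&bar&(Z>40)]; rep(k,p)
    p=W[m['blue']&rack&(Z>30)]; rep('blue',p)
    for nm,r,zl,zh in(('panel',rack,75,108),('bar',bar&~m['red']&~m['yel'],50,82)):
        p=W[r&(Z>zl)&(Z<zh)]
        rep(nm,p)
        vx,vy,x0,y0=cv2.fitLine(p[:,:2].astype(np.float32),cv2.DIST_HUBER,0,.01,.01).ravel()
        s=(p[:,:2]-[x0,y0])@[vx,vy]; r=(p[:,:2]-[x0,y0])@[-vy,vx]
        print('  dir',np.degrees(np.arctan2(vy,vx)).round(2),'ends',s.min(),s.max(),'mid',np.array([x0,y0])+np.array([vx,vy])*(s.min()+s.max())/2,'res',np.percentile(r,[1,10,50,90,99]).round(1),'ztop',np.percentile(p[:,2],[50,98]))
E
python3 - <<'E'
import cv2
i=cv2.imread("pics/scene0.png")[120:290,170:390]; cv2.imwrite("pics/scenec.png",cv2.resize(i,None,fx=3.5,fy=3.5,interpolation=cv2.INTER_CUBIC))
E
```

```text
[538.6107748  231.55751247  54.6711731 ] [594.97015397 258.89596701 100.79589117] [569.35997122  49.93372611  25.32921797]
top red 108 mean [ 477.3 -177.3  113.9] min [ 449.3 -189.6   64.7] max [ 499.3 -163.7  138.6]
top yel 82 mean [ 469.3 -260.2  111.8] min [ 445.1 -272.    86.7] max [ 489.2 -247.3  137.3]
top blue 31 mean [541.6 235.9  56. ] min [532.1 228.2  51.1] max [550.5 243.3  63. ]
top panel 205 mean [572.4 160.4  94.9] min [549.3  57.6  75.4] max [595.2 262.2 106.5]
  dir 78.06 ends -106.75383484582852 102.70113525001697 mid [571.67329411 159.94261547] res [-4.1 -3.2  0.2  1.1  1.5] ztop [ 97.93524872 104.15353291]
top bar 129 mean [ 469.3 -216.7   68.8] min [ 454.2 -297.1   50.6] max [ 485.8 -139.6   81.6]
  dir 83.5 ends -81.56314081224679 76.72003350354615 mid [ 468.36819164 -218.02157327] res [-10.9  -7.4   0.1   2.4  10.1] ztop [70.37643906 79.33551554]
scene red 445 mean [ 472.7 -180.1  104.6] min [ 448.2 -192.3   54. ] max [ 498.5 -164.2  137. ]
scene yel 498 mean [ 462.5 -263.1  104.3] min [ 438.5 -275.6   53.7] max [ 487.8 -248.8  137.9]
scene blue 30 mean [538.5 231.4  57.1] min [521.  159.9  52.6] max [549.8 244.1  65.5]
scene panel 485 mean [569.  151.7  90.1] min [547.2  54.7  75. ] max [593.2 261.8 103.2]
  dir 78.31 ends -98.67054701603035 112.88970112547618 mid [570.21541698 158.37263437] res [-4.3 -1.7  0.   1.4  2.4] ztop [ 90.49543454 102.30611127]
scene bar 547 mean [ 466.  -225.9   65.2] min [ 451.7 -299.7   50. ] max [ 481.6 -140.4   81.6]
  dir 83.65 ends -73.63229473117356 86.55275122014095 mid [ 466.93164406 -219.9128281 ] res [-10.1  -2.2  -0.    2.1   9.8] ztop [65.63598308 77.8415051 ]
```

View pics/scenec.png

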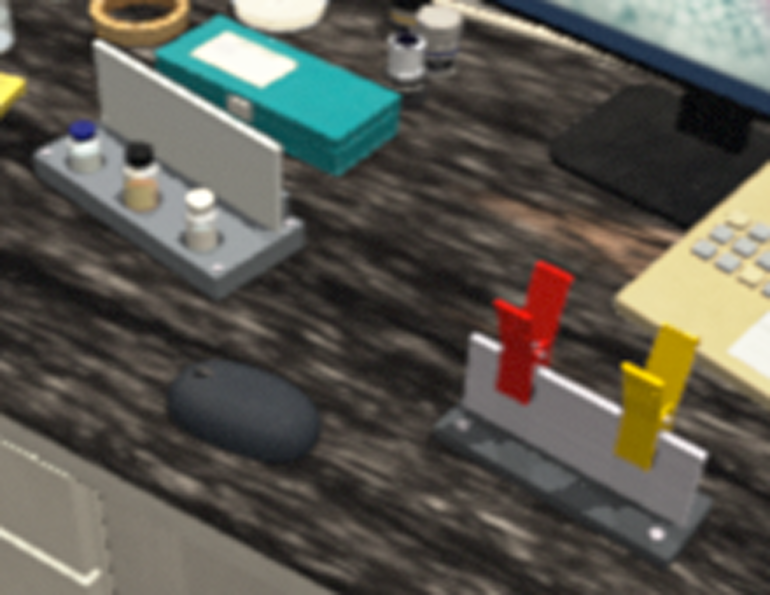

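The scene crop shows red on the far-left end of the bar and the vials in the order blue, black, white. That puts the red clip at about (473.5, -177.5) with its x axis at -6.5°. The target on the panel is about (585.3, 227.5) with its normal at -11.8°. Starting the approach.

step_arm --targets '[1,-0.5,-0.5,0,0,0,0,1,-1,-1,0,0,0,0,1,-1,-1,0,0,0,0]'

```text
time: 0.48
tool_pos: [273.1, 338.4, 251.6]
tcp_rot: [-3.141, -0.0, 2.695]
contact_force: [0.9, 0.3, -0.1]
grip_width: 91.5
finger_force: 0.0
```

step_arm --targets '[1,-0.5,-0.5,0,0,0,0,1,-1,-1,0,0,0,0,1,-1,-1,0,0,0,0]'

```text
time: 0.85
tool_pos: [321.0, 205.6, 251.8]
tcp_rot: [3.142, 0.0, 2.694]
contact_force: [-0.2, 0.7, -0.1]
grip_width: 91.6
finger_force: 0.0
```

step_arm --targets '[1,-0.5,-0.5,0,0,0,0,1,-1,-1,0,0,0,0,1,-1,-1,0,0,0,0]'

```text
time: 1.23
tool_pos: [368.8, 72.0, 251.8]
tcp_rot: [3.141, 0.001, 2.694]
contact_force: [0.5, -0.4, -0.0]
grip_width: 92.1
finger_force: 0.0
```

step_arm --targets '[1,-0.5,-0.5,0,0,0,0,1,-1,-1,0,0,0,0,1,-1,-1,0,0,0.3,0,1,-1,-1,0,0,0,0]'

```text
time: 1.72
tool_pos: [418.8, -61.9, 244.0]
tcp_rot: [-3.139, -0.019, 2.693]
contact_force: [-0.2, 0.5, 0.1]
grip_width: 91.7
finger_force: 0.0
```

step_arm --targets '[1,-0.5,-0.4,0,0,0,0.2,1,-1,-0.82,0,0,0,0.4,1,-1,-0.82,0,0,0,0.6,1,-1,-0.82,0,0,0,0.8,1,-1,-0.82,0,0,0,0.8]'

```text
time: 2.35
tool_pos: [470.4, -175.6, 251.3]
tcp_rot: [3.142, -0.001, 2.071]
contact_force: [-0.2, -0.4, 1.1]
grip_width: 92.0
finger_force: 0.0
```

step_arm --targets '[1,0,0,0,0,0,0.23,1,0,0,0,0,0,0.46,1,0,0,0,0,0,0.69,1,0,0,0,0,0,0.77,1,0,0,0,0,0,0.77,1,0,0,0,0,0,0.77]'

```text
time: 3.1
tool_pos: [470.2, -175.6, 251.7]
tcp_rot: [3.141, -0.0, 1.468]
contact_force: [0.1, 0.3, -0.5]
grip_width: 91.7
finger_force: 0.0
```

```bash
cat >> h.py <<'E'
from scipy.spatial.transform import Rotation as Ro
def wrist(bot,name):
    o=bot.get_obs(); i,d=bot.capture("wrist"); c=bot.camera_info("wrist"); cv2.imwrite(f"pics/{name}.png",i)
    T=np.eye(4); T[:3,:3]=Ro.from_euler('xyz',o['tcp_rot']).as_matrix(); T[:3,3]=o['tool_pos']
    return o,i,d,cloud(i,d,c['fx'],c['fy'],c['cx'],c['cy'],T@c['hand_eye']),masks(i)
def line(p):
    p=p[:,:2].astype(np.float32); vx,vy,x0,y0=cv2.fitLine(p,cv2.DIST_HUBER,0,.01,.01).ravel()
    s=(p-[x0,y0])@[vx,vy]; 
    return 'deg',np.degrees(np.arctan2(vy,vx)).round(2),'c',x0,y0,'ends',s.min(),s.max(),'mid',np.array([x0,y0])+np.array([vx,vy])*(s.min()+s.max())/2,'n',len(p)
E
python3 - <<'E'
from plant import bot
from h import *
o,i,d,W,m=wrist(bot,"w1"); print(o['tool_pos'],o['tcp_rot'],o['time'])
Z=W[...,2]; ok=(d>0)
for k in('red','yel'):
    p=W[m[k]&ok&(Z>40)&(W[...,0]>380)&(W[...,0]<560)]; 
    if len(p)==0: continue
    print(k,len(p),p.min(0),p.max(0))
    t=p[p[:,2]>130]; print(' top',len(t),t.min(0),t.max(0),t.mean(0))
p=W[ok&(Z>70)&(Z<78)&~m['red']&~m['yel']&(abs(W[...,0]-470)<30)]; print(line(p),np.median(p[:,2]))
E
```

```text
[ 470.15589847 -175.57691941  251.69137769] [ 3.14146621e+00 -1.39822373e-04  1.46787727e+00] 3.1
red 952 [ 450.41583535 -190.62330793   63.06597471] [ 499.58695588 -162.86913428  135.8373721 ]
 top 249 [ 450.41583535 -190.62330793  130.03503078] [ 499.58695588 -162.86913428  135.8373721 ] [ 474.9146374  -177.1537366   133.30034158]
('deg', np.float32(83.54), 'c', np.float32(472.48477), np.float32(-202.56984), 'ends', np.float32(-96.03057), np.float32(63.324627), 'mid', array([ 470.64447, -218.81892], dtype=float32), 'n', 372) 74.47577009552097
```

View pics/w1.png

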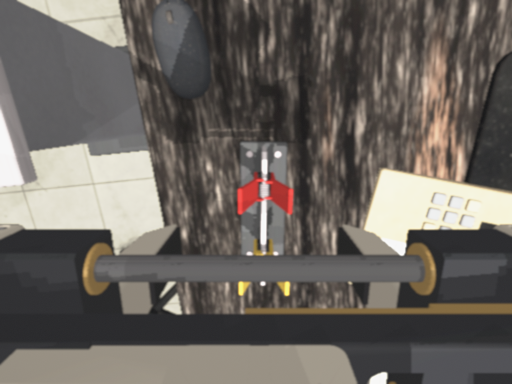

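The wrist view shows the red clip at (265,190), at (475, -177) with the bar at 83.5°. It is nearly under the gripper. I descend and squeeze.

step_arm --targets '[1,-0.01,0.05,0.3,0,0,0.01,1,-0.01,0.05,0.6,0,0,0.01,1,-0.01,0.05,0.85,0,0,0.01,1,-0.01,0.05,0.95,0,0,0.01]'

```text
time: 3.65
tool_pos: [474.4, -177.0, 155.5]
tcp_rot: [-3.14, -0.001, 1.458]
contact_force: [-0.4, 0.4, -0.1]
grip_width: 92.1
finger_force: 0.0
```

step_arm --targets '[1,0,0,0.2,0,0,0,1,0,0,0.33,0,0,0,1,0,0,0.33,0,0,0]'

```text
time: 4.03
tool_pos: [474.7, -177.2, 123.3]
tcp_rot: [-3.141, -0.001, 1.457]
contact_force: [-0.4, -0.3, -0.1]
grip_width: 91.8
finger_force: 0.0
```

step_arm --targets '[0,0,0,0,0,0,0,0,0,0,0,0,0,0,0,0,0,0,0,0,0,0,0,0,0,0,0,0,0,0,0,0,0,0,0,0,0,0,0,0,0,0]'

```text
time: 4.78
tool_pos: [474.8, -177.3, 123.6]
tcp_rot: [-3.141, -0.0, 1.457]
contact_force: [-0.3, -0.0, -1.3]
grip_width: 36.4
finger_force: 3.4
```

step_arm --targets '[0,0,0,0,0,0,0,0,0,0,0,0,0,0,0,0,0,0,0,0,0,0,0,0,0,0,0,0]'

```text
time: 5.28
tool_pos: [474.9, -177.3, 123.7]
tcp_rot: [3.142, -0.0, 1.457]
contact_force: [0.6, 0.1, -0.2]
grip_width: 19.6
finger_force: 30.0
```

The clip is fully squeezed at 19.6 mm. Lifting now, then checking it.

step_arm --targets '[0,0,0,-0.1,0,0,0,0,0,0,-0.3,0,0,0,0,0,0,-0.6,0,0,0,0,0,0,-0.9,0,0,0,0,0,0,-1,0,0,0,0,0,0,-1,0,0,0]'

```text
time: 6.02
tool_pos: [475.0, -177.4, 224.0]
tcp_rot: [3.141, 0.0, 1.457]
contact_force: [0.2, -0.2, -1.4]
grip_width: 19.8
finger_force: 30.0
```

```bash
python3 - <<'E'
from plant import bot
from h import *
o,i,d,W,m=wrist(bot,"w2"); print(o['tool_pos'],o['tcp_rot'],o['grip_width'])
i2,_=bot.capture("scene"); 
c=i2[90:330,230:470]; cv2.imwrite("pics/mix2.png",np.hstack([cv2.resize(i,(400,300)),cv2.resize(c,(300,300),interpolation=cv2.INTER_CUBIC)]))
E
```

```text
[ 474.96580775 -177.38824902  224.0287902 ] [3.14053954e+00 3.61292177e-04 1.45690742e+00] 19.80268973659777
```

View pics/mix2.png

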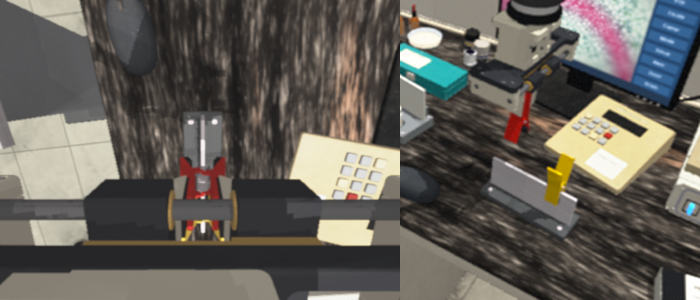

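The wrist and scene views both show the red clip hanging upright between the fingers, clear of the bar, with yellow still in place. Moving to the panel.

step_arm --targets '[0,0.3,0.05,0,0,0,0,0,0.7,0.15,0,0,0,0,0,1,0.2,0,0,0,0]'

```text
time: 6.5
tool_pos: [506.0, -78.9, 222.3]
tcp_rot: [-3.139, -0.001, 1.457]
contact_force: [-0.1, 0.1, -0.7]
grip_width: 19.7
finger_force: 30.0
```

step_arm --targets '[0,0.4,0.05,0,0,0,0,0,0.8,0.15,0,0,0,0,0,1,0.2,0,0,0,0]'

```text
time: 6.88
tool_pos: [537.2, 18.8, 222.2]
tcp_rot: [-3.139, -0.0, 1.459]
contact_force: [-0.1, -0.8, -0.9]
grip_width: 19.3
finger_force: 30.0
```

step_arm --targets '[0,0.4,0.05,0,0,0,0.05,0,0.8,0.15,0,0,0,0.12,0,1,0.24,0,0,0,0.12,0,1,0.24,0,0,0,0.12,0,1,0.24,0,0,0,0.12]'

```text
time: 7.5
tool_pos: [571.9, 112.9, 222.7]
tcp_rot: [-3.14, 0.001, 1.363]
contact_force: [-0.1, -0.2, 0.1]
grip_width: 19.5
finger_force: 30.0
```

```bash
python3 - <<'E'
from plant import bot
from h import *
o,i,d,W,m=wrist(bot,"w3"); print(o['tool_pos'],o['tcp_rot'],o['grip_width'],o['time'])
X,Y,Z=W[...,0],W[...,1],W[...,2]; ok=(d>0)
r=ok&(X>500)&(X<640)&(Y>100)&(Y<300)
p=W[r&(Z>95)&(Z<106)]; print('panel',line(p),np.median(p[:,2]))
b=W[r&m['blue']&(Z>45)&(Z<75)]; print('blue',b.mean(0),b.min(0),b.max(0),len(b))
E
```

```text
[571.9273169  112.85852702 222.68978286] [-3.13954860e+00  8.37162333e-04  1.36253008e+00] 19.536974628867032 7.5
panel ('deg', np.float32(78.2), 'c', np.float32(580.0547), np.float32(187.73785), 'ends', np.float32(-89.4142), np.float32(75.98583), 'mid', array([578.68225, 181.16544], dtype=float32), 'n', 1211) 99.55533510858885
blue [543.26907327 236.9891629   55.75102406] [534.06347911 227.70309774  52.83127472] [552.11507126 246.04077207  58.03499546] 306
```

View pics/w3.png

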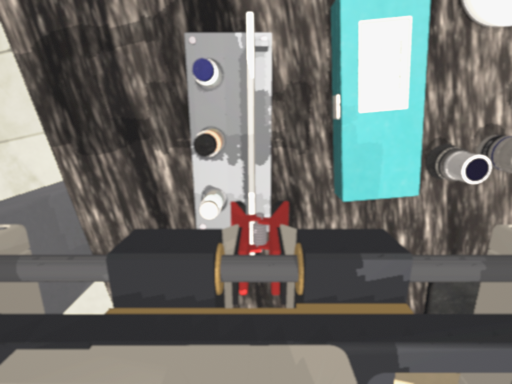

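The wrist view shows the panel edge at column 250, the blue cap at (205,70) and the clip hanging at about (259,230). The refined target is (588.3, 227.5).

step_arm --targets '[0,0.3,-0.03,0,0,0,0,0,0.6,-0.05,0,0,0,0,0,0.9,-0.07,0,0,0,0,0,1,-0.08,0,0,0,0]'

```text
time: 8.05
tool_pos: [585.3, 213.3, 223.5]
tcp_rot: [-3.141, 0.0, 1.363]
contact_force: [0.6, -0.9, -0.5]
grip_width: 19.6
finger_force: 30.0
```

step_arm --targets '[0,0.15,0,0.1,0,0,0,0,0.15,0,0.2,0,0,0,0,0.15,0,0.2,0,0,0,0,0.15,0,0.2,0,0,0]'

```text
time: 8.55
tool_pos: [588.6, 226.9, 203.7]
tcp_rot: [-3.142, 0.0, 1.362]
contact_force: [-0.1, 0.2, -0.6]
grip_width: 19.6
finger_force: 30.0
```

```bash
python3 - <<'E'
from plant import bot
from h import *
o,i,d,W,m=wrist(bot,"w4"); print(o['tool_pos'],o['tcp_rot'],o['grip_width'],o['time'])
X,Y,Z=W[...,0],W[...,1],W[...,2]; ok=(d>0)
r=ok&(X>540)&(X<640)&(Y>100)&(Y<300)
p=W[r&(Z>95)&(Z<106)&~m['red']]; print('panel',line(p),np.median(p[:,2]))
t=np.radians(78.2);n=np.array([np.sin(t),-np.cos(t)]);a=np.array([np.cos(t),np.sin(t)])
q=W[r&m['red']&(Z>110)]; print('red z',q[:,2].min(),q[:,2].max()); R=q[:,:2]-[588.3,227.5]
print('across',np.percentile(R@n,[0,2,50,98,100]),'along',np.percentile(R@a,[0,2,50,98,100]))
P=(p[:,:2]-[588.3,227.5])@n; print('panel across',np.percentile(P,[2,50,98]))
i2,_=bot.capture("scene"); c=i2[50:220,150:320]
cv2.imwrite("pics/mix4.png",np.hstack([cv2.resize(i,(480,360)),cv2.resize(c,(320,360),interpolation=cv2.INTER_CUBIC)]))
E
```

```text
[588.61171464 226.90437863 203.72715302] [-3.14152139e+00  1.69849331e-04  1.36181257e+00] 19.62003786450556 8.55
panel ('deg', np.float32(78.03), 'c', np.float32(584.3016), np.float32(208.69138), 'ends', np.float32(-83.3243), np.float32(54.62321), 'mid', array([581.3241 , 194.65312], dtype=float32), 'n', 417) 99.57620662050516
red z 131.68770649560523 215.63704705364674
across [-18.51519167 -17.25726292   0.35604219  19.83112358  21.32046214] along [-12.14023173 -10.57532399  10.45715677  11.66069203  12.03734569]
panel across [-2.35285356  0.02543172  1.79090533]
```

View pics/mix4.png

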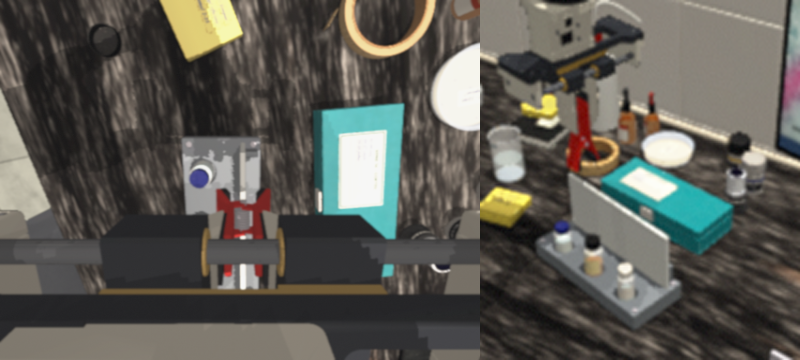

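Both views show the clip upright and straddling the panel, across -18.5..+21 mm, with the blue vial right beside it. Lowering 54 mm.

step_arm --targets '[0,0,-0.01,0.12,0,0,0,0,0,-0.01,0.25,0,0,0,0,0,-0.01,0.38,0,0,0,0,0,-0.01,0.48,0,0,0,0,0,-0.01,0.54,0,0,0,0,0,-0.01,0.54,0,0,0,0,0,-0.01,0.54,0,0,0]'

```text
time: 9.52
tool_pos: [587.8, 227.9, 150.2]
tcp_rot: [3.141, -0.0, 1.363]
contact_force: [0.2, 0.5, -0.7]
grip_width: 19.4
finger_force: 30.0
```

No contact on the way down. Releasing gradually, then fully.

step_arm --targets '[0.3,0,0,0,0,0,0,0.4,0,0,0,0,0,0,0.5,0,0,0,0,0,0,0.6,0,0,0,0,0,0,0.8,0,0,0,0,0,0,1,0,0,0,0,0,0,1,0,0,0,0,0,0,1,0,0,0,0,0,0,1,0,0,0,0,0,0,1,0,0,0,0,0,0]'

```text
time: 10.78
tool_pos: [587.5, 227.8, 149.7]
tcp_rot: [3.142, -0.0, 1.363]
contact_force: [-0.0, -0.7, -0.5]
grip_width: 91.7
finger_force: 0.0
```

step_arm --targets '[1,0,0,-0.1,0,0,0,1,0,0,-0.3,0,0,0,1,0,0,-0.6,0,0,0,1,0,0,-0.9,0,0,0,1,0,0,-1,0,0,0,1,0,0,-1,0,0,0]'

```text
time: 11.52
tool_pos: [587.6, 227.8, 250.2]
tcp_rot: [3.141, -0.001, 1.363]
contact_force: [0.8, -0.1, -0.0]
grip_width: 92.0
finger_force: 0.0
```

step_arm --targets '[1,-0.4,-0.3,-0.2,0,0,0,1,-0.8,-0.6,-0.2,0,0,0,1,-1,-0.8,-0.2,0,0,0,1,-1,-0.8,-0.2,0,0,0]'

```text
time: 12.02
tool_pos: [487.1, 145.7, 269.0]
tcp_rot: [-3.14, 0.001, 1.361]
contact_force: [0.7, 0.4, -0.3]
grip_width: 92.1
finger_force: 0.0
```

```bash
python3 - <<'E'
from plant import bot
from h import *
o,i,d,W,m=wrist(bot,"w5"); print(o['tool_pos'],o['contact_force'],o['grip_width'],o['time'])
X,Y,Z=W[...,0],W[...,1],W[...,2]; ok=(d>0)
r=ok&(X>520)&(X<660)&(Y>100)&(Y<300)
t=np.radians(78.2);n=np.array([np.sin(t),-np.cos(t)]);a=np.array([np.cos(t),np.sin(t)])
q=W[r&m['red']&(Z>60)]
if len(q):
    print('red z',q[:,2].min(),q[:,2].max()); R=q[:,:2]-[588.3,227.5]
    print('across',np.percentile(R@n,[0,2,50,98,100]),'along',np.percentile(R@a,[0,2,50,98,100]))
i2,_=bot.capture("scene"); c=i2[80:220,150:290]
cv2.imwrite("pics/mix5.png",np.hstack([cv2.resize(i,(440,360)),cv2.resize(c,(360,360),interpolation=cv2.INTER_CUBIC)]))
E
```

```text
[487.06343297 145.70014608 268.97130769] [ 0.65393662  0.39391476 -0.27759335] 92.08018595548744 12.025
red z 86.5821518534296 160.6559286712012
across [-24.76177773 -24.07656554  13.71074236  21.53978138  23.21318034] along [-12.02015454 -11.46318238  -0.57992158  10.44439699  11.39767845]
```

View pics/mix5.png

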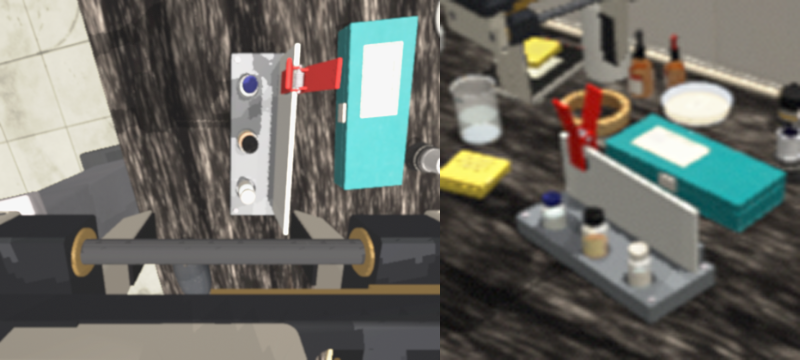

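The clip stands upright on the panel behind the blue vial. Its top is at z≈161, so it is seated about 12 mm, and it is centred along the panel within 0.5 mm. Vials are undisturbed.

```bash
python3 -c "
from plant import bot
print(bot.close_job())"
```

```text
the job is handed in; nothing more can be done
None
```

The red clip is gripping the white panel upright, directly behind the blue-capped vial and seated about 12 mm; the yellow clip and the three vials were left alone, and the job is handed in at about 12 s.

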